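Mount a mould core on the spray turntable and turn it once round

TASK

Plug the block-shaped mould core (not the round one) into the socket of the spray turntable, fully home with its flange flat on the hub. Then turn the table one full turn anticlockwise as seen from above, so that its upright handle comes back to the pointer on the foot, to show that the core runs round properly seated. Leave the bottle, jug, steel pot and round core standing where they are, and let go when done.

Things in the scene. Friction and masses are not known exactly. Their poses are not given: they have to be found in the camera images.
- block_core: Loose aluminium core, 0.5 kg, upright on its plug. From below: plug 50 (x) by 34 (y) mm, 34 high; flange 72 by 60, 12 thick; rectangular block 56 (x) by 36 (y), 45 high; round boss 20 across, 6 high; 97 mm in all. Origin: centre of the plug's underside, z up. Fits the socket either way round (half turn). Grip the block across its 36 mm width (along y), 60 to 85 mm above the origin.
- core_flange (a point): Point of the block core on its z axis at the underside of the flange, 34 mm above its origin; it meets the socket mouth when the core is home.
- socket (a point): Centre of the mouth of the turntable's socket, on its axis, 85 mm above the bench; turns with the table, z up. A rectangular hole 52 (x) by 36 (y) mm, 38 deep, chamfered, in a steel hub 76 (x) by 62 (y) mm standing 40 mm above the disc. The disc is 230 mm across, its top 45 mm above the bench.
- handle (a point): Point on the axis of the turntable's upright handle, 115 mm above the bench, 95 mm from the table's axis along the socket's +x; a good grip height. The handle is a black sleeve 26 mm in diameter, 57 to 135 mm above the bench, spinning freely on its pin: one grasp, without turning the wrist, can carry it all the way round.
- pointer (a point): Tip of the small steel pointer fixed on the turntable's foot, 57 mm above the bench and 120 mm from the turntable's axis; it does not turn. The handle stands next to it at the start.
- turntable (a joint): Angle of the turntable in rad: 0 when the handle stands at the pointer, growing anticlockwise seen from above; it starts within 0.15 of 0, and 6.28 is one full turn. Stops at -0.4 and 6.9. It turns with light friction and stays where it is left.
- round_core: Bystander: loose aluminium mould core with a round tapered body, round flange 70 mm across and round plug, 96 mm high. Origin: centre of its underside.
- bottle: Bystander: white plastic bottle, 80 mm across, 220 mm high. Origin: centre of its underside.
- jug: Bystander: white plastic measuring jug, 96 mm across and 125 mm high, with a handle on its +y side that stands out some 40 mm. Origin: centre of its underside.
- cup_pot: Bystander: closed steel pot, 72 mm across, 85 mm high. Origin: centre of its underside.

How it is judged (in metres and radians):
On the way, in this order (a step that is already met when the one before it is completed fails the run):
1. the block core is plugged fully home in the socket before the table has been turned (z of core_flange in the frame of socket below 0.003 m and horizontal distance between core_flange and socket below 0.004 m and angle between the z axis of block_core and the z axis of socket, either way round below 0.06 rad and value of joint turntable below 0.6 rad), for 0.2 s.
2. the table has passed half a turn with the core still home (z of core_flange in the frame of socket below 0.003 m and horizontal distance between core_flange and socket below 0.004 m and angle between the z axis of block_core and the z axis of socket, either way round below 0.06 rad and value of joint turntable between 3 and 5 rad), for 0.1 s.
At the end, for the whole second after the job is handed in: Block core home in the socket (flange within 3 mm of the hub, centred to 4 mm, upright to 0.06 rad); table turned one full turn anticlockwise, still, joint 6.03 to 6.53; bottle, jug, steel pot and round core upright (0.2 rad) within 30 mm of where they began (z of core_flange in the frame of socket below 0.003 m and horizontal distance between core_flange and socket below 0.004 m and angle between the z axis of block_core and the z axis of socket, either way round below 0.06 rad and value of joint turntable between 6.03319 and 6.53319 rad and velocity of joint turntable between -0.05 and 0.05 rad/s and linear speed of block_core below 0.02 m/s and distance of each of bottle, jug, cup_pot, round_core from where it was at the start of the episode below 0.03 m and angle between each of bottle, jug, cup_pot, round_core's own z axis and vertical below 0.2 rad); the robot touches nothing.
It fails at once if the bottle is shifted by more than 30 mm or tipped (distance of bottle from where it was at the start of the episode above 0.03 m or angle between bottle's own z axis and vertical above 0.3 rad).
It fails at once if the measuring jug is shifted by more than 30 mm or tipped (distance of jug from where it was at the start of the episode above 0.03 m or angle between jug's own z axis and vertical above 0.3 rad).
It fails at once if the steel pot is shifted by more than 30 mm or tipped (distance of cup_pot from where it was at the start of the episode above 0.03 m or angle between cup_pot's own z axis and vertical above 0.3 rad).
It fails at once if the round mould core is shifted by more than 30 mm or tipped (distance of round_core from where it was at the start of the episode above 0.03 m or angle between round_core's own z axis and vertical above 0.3 rad).
It also fails if it takes over 67 s, if anything falls off the work surface, if the arm or the gripper's body presses on something with over 40 N, if the wrist force passes 120 N, or if a joint passes its speed limit or range.

ROBOT

A 6-joint arm with a two-finger parallel gripper is mounted at the origin on the work surface. World frame = base frame: x ahead of the robot, y to its left, z up, the work surface at z = 0. Lengths are in mm, angles in rad, forces in N, time in s.
With the tool pointing down it reaches from about 275 to 850 mm from the base axis. Payload 19 kg.
Tool frame: the origin (TCP) lies on the mounting face of the last link; the fingertips stand nose_length ahead of it and the grasp point (between the pads) lies 155 mm ahead of it (nose_length is the distance from the TCP to the fingertips, in mm); z points along the fingers, y is the line along which they close (so a half turn about z gives the same grasp; the last joint's range is limited). The gripper opens to 85 mm and grips with 20 to 120 N. Pads are 22 mm wide; open, the fingers measure 114 mm over their backs; the gripper's body (76 mm by 85 mm) begins 54 mm behind the grasp point. The pads swing forward as they close: fully open they stand 13 mm farther back than shut.
Start: joints at [-1.454, 0.15, 1.437, -0, 1.554, -0.134], TCP at [142.68, -557.004, 404.667] pointing down, gripper open.
Joint ranges: [-2.8, 2.8], [-0.68, 2.1], [0.12, 2.68], [-1.39, 4.53], [0.16, 2.79], [-2.81, 2.81]. Speed limits (rad/s): [1.89, 1.89, 2.22, 3.01, 3.01, 3.01].

INTERFACE

Orientations are given as a unit quaternion [x, y, z, w].
In Python, from workcell import get_obs, get_image, sign_off, nose_length gives the robot as it stands.
- The arm moves only by the tool send_rows, never from a script. Its argument "deltas" is a list that holds one entry, the list of rows, each a list of 6 numbers: the shift along the tool's x, y, z in m, then the turn, a rotation vector about the tool's x, y, z in degrees. In form: [[[tx, ty, tz, ax, ay, az], ...]]. A call has 1 to 8 rows; each row is the pose to reach, as a shift and turn from the pose commanded when the call began, along the tool's axes at that moment; what a row does not reach only later rows make up. A row lasts 1/8 s, in which the tool goes at most 62.5 mm and 10.7 degrees, less where a joint would pass 70% of its speed; a pose out of reach is approached as far as the arm can. A call with a gripper value outside its range is refused whole. "claw" is the opening, from 0 (shut) to 1 (fully open), set as the call begins (left out, the last holds). The fingers move at their own pace and stop on an object; "newtons" is the grip in N (left out, the last holds). Time passes only in rows, so rows that repeat a pose let the fingers close. It gives the time, the measured TCP pose, the force, the opening and the grip force at its end, in the units of the state.
- get_obs(): the state, without advancing time (a new reading comes with each control period).
- get_image(name): name is "scene" or "side" or "wrist"; returns a dict with "pixels" (420x560x3 uint8, blue, green, red), "intrinsics" (3x3 intrinsics, pixels), "rvec" (rotation vector, rad) and "tvec" (3), from world to camera coordinates, as OpenCV has them; the wrist camera has in their place "T_tool_cam" (4x4, takes a point from camera to tool coordinates, whose origin is the TCP and whose axes are the flange's). Camera axes: x right, y down, z forward; pixel columns grow to the right and rows downward; lengths in mm; the calibration is good to about 2 mm. A picture is of the moment at which its call begins: read the wrist's pose just before it. There is no depth.
- sign_off(): hands the job in; it is judged then, once.
The state is a dict: "time_s": time; "q": joint angles; "joint_velocities": joint speeds; "tau": joint torques, N m; "tcp_pos": TCP position; "ee_rot": TCP orientation; "wrist_force": force on the tool from outside, world axes, zero at the start; "moment": the same for the moment, N m; "gripper_width": finger opening in mm; "gripper_force": force on a finger pad.
Only numpy, scipy, OpenCV 4.12 (cv2) and the standard library are available. Lean on these libraries where they do the work, as an engineer would, in place of code of your own. Each camera call takes 0.05 s, during which the arm holds its last target. There are 200 camera calls.

## Working session

There is one attempt and no reset: what is moved stays moved. The work goes in short steps, Python scripts to look and compute and a tool call to move; the robot and the scene stay as the last step left them, time stands still between calls to the robot, and variables do not carry over. Pictures are saved under pics/ and viewed, at most 10 in all, crops included, and the job is handed in when it is done.

Besides the shell and the picture viewer there is one more tool, called after "Call:" by a JSON object that holds its "name" and its "arguments". send_rows: Moves the arm, as the interface text tells. Its arguments: {"type":"object","properties":{"deltas":{"type":"array","items":{"type":"array","items":{"type":"array","items":{"type":"number"}}}},"claw":{"type":"number"},"newtons":{"type":"number"}},"required":["deltas"]}

```bash
mkdir -p pics
cat > h.py <<'E'
import numpy as np, cv2, json
from scipy.spatial.transform import Rotation as R
from workcell import get_obs, get_image, sign_off, nose_length
def cam(name):
    o=get_obs(); im=get_image(name); K=np.array(im["intrinsics"],float)
    if "rvec" in im:
        Rm=cv2.Rodrigues(np.array(im["rvec"],float))[0]; t=np.array(im["tvec"],float).ravel()
        Rcw=Rm.T; c=-Rm.T@t
    else:
        T=np.array(im["T_tool_cam"],float); Rt=R.from_quat(o["ee_rot"]).as_matrix()
        Rcw=Rt@T[:3,:3]; c=Rt@T[:3,3]+np.array(o["tcp_pos"])
    return np.array(im["pixels"]),dict(K=K,R=Rcw,c=c)
def ray(C,uv,z):
    uv=np.atleast_2d(uv).astype(float)
    d=np.c_[uv,np.ones(len(uv))]@np.linalg.inv(C["K"]).T@C["R"].T
    return C["c"]+d*((z-C["c"][2])/d[:,2])[:,None]
def save(n,img,C):
    cv2.imwrite(f"pics/{n}.png",img); np.savez(f"pics/{n}.npz",**C)
def load(n): return cv2.imread(f"pics/{n}.png"),dict(np.load(f"pics/{n}.npz"))
E
python3 - <<'E'
from h import *
for n in("scene","side","wrist"):
    i,C=cam(n); save(n,i,C); print(n,C["c"].round(),C["R"][:,2].round(2))
o=get_obs();print(o["tcp_pos"],o["ee_rot"],o["time_s"],nose_length() if callable(nose_length) else nose_length)
print(R.from_quat(o["ee_rot"]).as_matrix().round(3))
E
```

```text
scene [943. 556. 518.] [-0.4  -0.72 -0.57]
side [ 568. -822.  727.] [ 0.07  0.8  -0.59]
wrist [ 224. -537.  372.] [-0.31 -0.08 -0.95]
[ 142.67509124 -556.9991324   404.20398361] [ 9.92149783e-01  1.25054283e-01 -8.88798681e-06 -4.83338149e-04] 0.15 173.4
[[ 0.969  0.248 -0.   ]
 [ 0.248 -0.969  0.001]
 [ 0.    -0.001 -1.   ]]
```

View pics/scene.png

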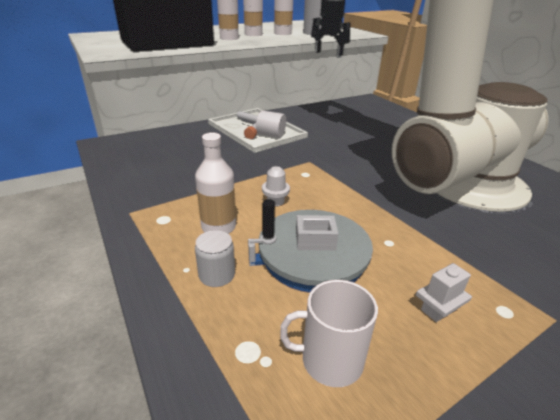

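View pics/side.png

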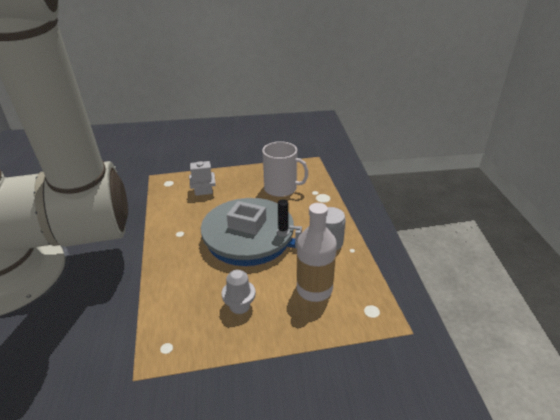

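The scene view shows the block core at about (445,290), the hub at (316,232), the handle at (268,220) and the jug at (340,335). In the side view the core is at (202,178), the hub at (247,217) and the handle top at (283,203). Next I'll get rough positions.

Run:
```python
from h import *
for n,pts in dict(scene=[("boss",453,270,97),("hub",316,222,85),("handletop",268,201,135),("jugtop",341,305,125),("pottop",215,243,85),("bottletop",211,138,220),("roundtop",276,170,96)],
 side=[("boss",200,165,97),("hub",247,211,85),("handletop",283,202,135),("jugtop",280,152,125),("pottop",330,217,85),("bottletop",318,210,220),("roundtop",237,275,96)]).items():
    i,C=load(n)
    for a,u,v,z in pts: print(n,a,ray(C,(u,v),z)[0].round())
```

```text
scene boss [459. 286.  97.]
scene hub [575.  56.  85.]
scene handletop [661.  15. 135.]
scene jugtop [687. 283. 125.]
scene pottop [775.  29.  85.]
scene bottletop [ 717. -118.  220.]
scene roundtop [ 552. -154.   96.]
side boss [461. 272.  97.]
side hub [578.  57.  85.]
side handletop [661.  12. 135.]
side jugtop [682. 264. 125.]
side pottop [771.   8.  85.]
side bottletop [ 710. -142.  220.]
side roundtop [ 547. -170.   96.]
```

The two views agree: core ≈ (460,279), hub ≈ (577,56), and the handle 95 mm from the hub as it should be. I'll move over the core for a close wrist view.

Call:
{"name": "send_rows", "arguments": {"deltas": [[[0.034, -0.049, 0, 0, 0, 0], [0.068, -0.098, 0, 0, 0, 0], [0.102, -0.146, 0, 0, 0, 0], [0.137, -0.195, 0, 0, 0, 0], [0.171, -0.243, 0, 0, 0, 0], [0.205, -0.292, 0, 0, 0, 0], [0.24, -0.34, 0, 0, 0, 0], [0.257, -0.365, 0, 0, 0, 0]]], "claw": 1}}

```text
time_s: 1.15
tcp_pos: [301.3, -137.3, 404.9]
ee_rot: [0.992, 0.126, 0.0, 0.0]
wrist_force: [0.2, -0.6, -0.4]
gripper_width: 85.4
gripper_force: 0.0
```

Call:
{"name": "send_rows", "arguments": {"deltas": [[[0.034, -0.049, 0, 0, 0, 0], [0.068, -0.098, 0, 0, 0, 0], [0.102, -0.146, 0, 0, 0, 0], [0.137, -0.195, 0, 0, 0, 0], [0.171, -0.243, 0, 0, 0, 0], [0.205, -0.292, 0, 0, 0, 0], [0.24, -0.34, 0, 0, 0, 0], [0.257, -0.365, 0, 0, 0, 0]]]}}

```text
time_s: 2.15
tcp_pos: [459.8, 280.5, 403.9]
ee_rot: [0.992, 0.126, -0.001, -0.0]
wrist_force: [-0.4, -0.8, 0.4]
gripper_width: 85.1
gripper_force: 0.0
```

Run:
```python
from h import *
o=get_obs();print(o["time_s"],np.round(o["tcp_pos"],1),np.round(o["q"],2),np.abs(o["joint_velocities"]).max())
i,C=cam("wrist"); save("w1",i,C)
```

```text
2.15 [459.8 280.5 403.9] [0.4  0.08 1.52 0.   1.55 1.72] 0.3877066244434889
```

View pics/w1.png

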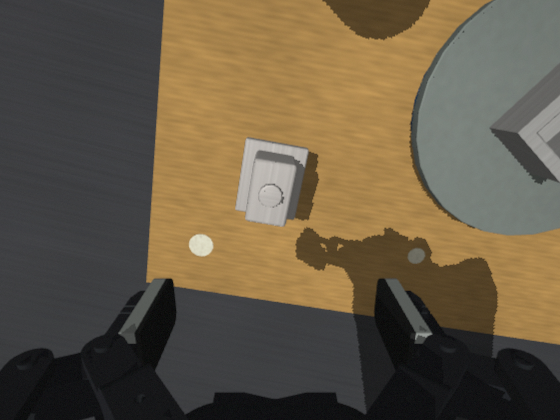

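The wrist view shows the core upright: boss at (271,195), flange corners (247,139), (308,148) and (236,210), block top from about (255,152) to (285,226). I'll take a settled frame and segment it.

Run:
```python
from h import *
o=get_obs();print(np.abs(o["joint_velocities"]).max(),np.round(o["tcp_pos"],1))
cam("wrist");cam("wrist");i,C=cam("wrist"); save("w2",i,C)
o=get_obs();print(np.abs(o["joint_velocities"]).max(),np.round(o["tcp_pos"],1))
c=i[120:240,220:330]
cv2.imwrite("pics/w2c.png",cv2.resize(c,None,fx=5,fy=5,interpolation=cv2.INTER_CUBIC))
g=cv2.cvtColor(i,cv2.COLOR_BGR2GRAY); h=cv2.cvtColor(i,cv2.COLOR_BGR2HSV)
m=((h[...,1]<45)&(h[...,2]>90)).astype(np.uint8); w=np.zeros_like(m); w[125:235,225:325]=m[125:235,225:325]
n,l,s,ce=cv2.connectedComponentsWithStats(w); k=1+s[1:,4].argmax(); cn=max(cv2.findContours((l==k).astype(np.uint8),0,1)[0],key=cv2.contourArea)
print(s[k],cv2.approxPolyDP(cn,3,True).reshape(-1,2).tolist())
print(cv2.HoughCircles(g[170:220,245:300],cv2.HOUGH_GRADIENT,1,30,param1=80,param2=10,minRadius=9,maxRadius=17))
```

```text
0.06874758748708952 [460.4 282.  403.7]
0.023788366937488446 [459.4 277.9 404.2]
[ 234  137   73   88 4428] [[245, 137], [234, 208], [242, 209], [246, 219], [281, 224], [287, 217], [284, 216], [295, 163], [291, 159], [297, 159], [303, 166], [306, 150]]
[[[22.5 23.5 11.6]]]
```

View pics/w2c.png

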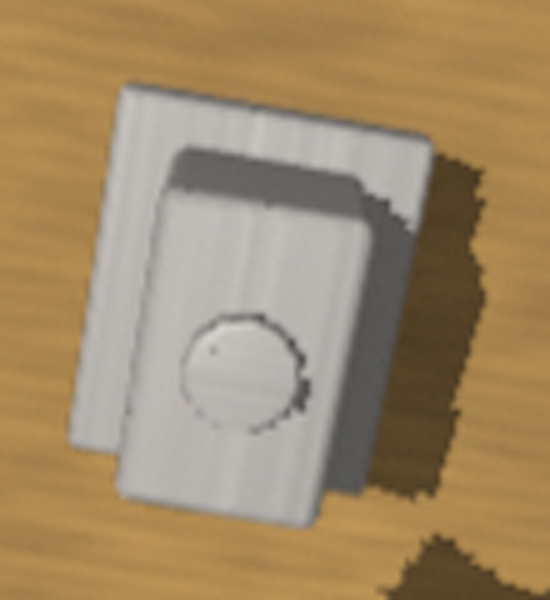

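The crop shows the block-top corners at about (165,188), (372,220), (312,527) and (118,497), with the flange at (122,85), (433,137) and (70,443), and the boss at (240,373). Each crop pixel is one fifth of an image pixel.

Run:
```python
from h import *
_,C=load("w2"); f=lambda p:np.array(p)/5+[219.6,119.6]
B=ray(C,f([(165,188),(372,220),(312,527),(118,497)]),91)[:,:2]
F=ray(C,f([(122,85),(433,137),(70,443)]),46)[:,:2]
an=lambda d:np.degrees(np.arctan2(d[1],d[0]))
print("block",B.mean(0).round(1),[np.linalg.norm(B[k]-B[k-1]).round(1) for k in range(4)],an(B[0]-B[3]).round(1),an(B[1]-B[2]).round(1),an(B[1]-B[0]).round(1),an(B[2]-B[3]).round(1))
print("flange",((F[1]+F[2])/2).round(1),np.linalg.norm(F[1]-F[0]).round(1),np.linalg.norm(F[2]-F[0]).round(1),an(F[0]-F[2]).round(1),an(F[1]-F[0]).round(1))
print("boss",ray(C,f([(241,373)]),97)[0].round(1))
```

```text
block [460.6 284.4] [np.float64(53.9), np.float64(33.8), np.float64(54.2), np.float64(33.6)] 4.7 4.5 -84.4 -85.0
flange [461.1 284.4] 58.0 70.3 4.5 -85.0
boss [460.6 284.3  97. ]
```

Block, flange and boss agree: core centre (460.8, 284.3), yaw 4.9°, sizes right. I'll align, descend and grasp.

Call:
{"name": "send_rows", "arguments": {"deltas": [[[0.003, -0.006, 0.03, 0, 0, 4.8], [0.003, -0.006, 0.07, 0, 0, 9.5], [0.003, -0.006, 0.11, 0, 0, 9.5], [0.003, -0.006, 0.14, 0, 0, 9.5], [0.003, -0.006, 0.16, 0, 0, 9.5], [0.003, -0.006, 0.176, 0, 0, 9.5], [0.003, -0.006, 0.176, 0, 0, 9.5], [0.003, -0.006, 0.176, 0, 0, 9.5]]]}}

```text
time_s: 3.35
tcp_pos: [461.1, 284.2, 229.6]
ee_rot: [0.999, 0.042, 0.001, -0.0]
wrist_force: [-0.1, 0.3, 0.6]
gripper_width: 85.4
gripper_force: 0.0
```

Call:
{"name": "send_rows", "arguments": {"deltas": [[[0, 0, 0, 0, 0, 0], [0, 0, 0, 0, 0, 0], [0, 0, 0, 0, 0, 0], [0, 0, 0, 0, 0, 0], [0, 0, 0, 0, 0, 0], [0, 0, 0, 0, 0, 0], [0, 0, 0, 0, 0, 0], [0, 0, 0, 0, 0, 0]]], "claw": 0, "newtons": 70}}

```text
time_s: 4.35
tcp_pos: [460.9, 284.4, 229.2]
ee_rot: [0.999, 0.043, 0.0, -0.0]
wrist_force: [-1.9, -0.8, 5.6]
gripper_width: 35.0
gripper_force: 70.6
```

The core is gripped at 35 mm width. I'll lift it and move to a viewpoint beside the hub, turning to the expected socket yaw of about −27°.

Call:
{"name": "send_rows", "arguments": {"deltas": [[[0, 0, -0.03, 0, 0, 0], [0, 0, -0.08, 0, 0, 0], [0, 0, -0.13, 0, 0, 0], [0, 0.02, -0.17, 0, 0, 4], [0.006, 0.06, -0.176, 0, 0, 13], [0.016, 0.11, -0.176, 0, 0, 22], [0.024, 0.16, -0.176, 0, 0, 30], [0.028, 0.195, -0.176, 0, 0, 32]]]}}

```text
time_s: 5.35
tcp_pos: [505.5, 90.4, 404.2]
ee_rot: [0.972, -0.236, -0.0, 0.0]
wrist_force: [1.1, 1.1, -4.7]
gripper_width: 35.4
gripper_force: 71.9
```

Call:
{"name": "send_rows", "arguments": {"deltas": [[[0, 0, 0, 0, 0, 0], [0, 0, 0, 0, 0, 0], [0, 0, 0, 0, 0, 0], [0, 0, 0, 0, 0, 0]]]}}

```text
time_s: 5.85
tcp_pos: [505.2, 93.0, 404.7]
ee_rot: [0.972, -0.234, -0.0, -0.0]
wrist_force: [-1.4, 0.2, -4.7]
gripper_width: 35.4
gripper_force: 71.9
```

Run:
```python
from h import *
i,C=cam("wrist"); save("w3",i,C)
o=get_obs();print(np.abs(o["joint_velocities"]).max(),np.round(o["tcp_pos"],1),np.round(o["q"],2),R.from_quat(o["ee_rot"]).as_matrix().round(4).tolist())
```

```text
0.0019764081971944724 [505.2  92.9 404.7] [0.03 0.02 1.58 0.   1.54 2.08] [[0.8904, -0.4551, -0.0001], [-0.4551, -0.8904, 0.0001], [-0.0001, -0.0001, -1.0]]
```

View pics/w3.png

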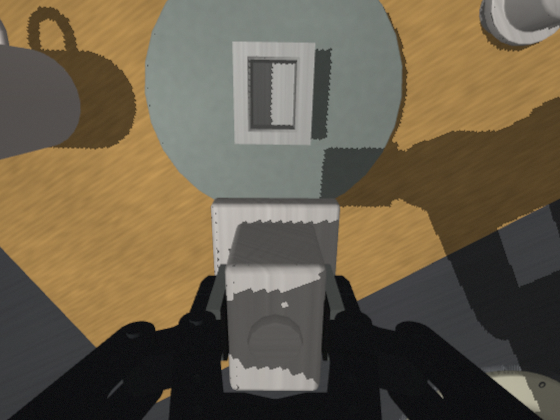

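The hub is in clear view: outer rectangle (233,41)-(314,145), hole about (247,57)-(298,131). The held core's flange has its front corners at (213,200) and (338,204). I'll fit lines to the hub edges.

Run:
```python
from h import *
i,C=load("w3")
h=cv2.cvtColor(i,cv2.COLOR_BGR2HSV); print(h[90,240],h[90,200],h[90,322],h[60,270])
m=((h[...,1]<22)&(h[...,2]>120)).astype(np.uint8); w=np.zeros_like(m); w[25:160,220:330]=m[25:160,220:330]
cn=max(cv2.findContours(w,0,1)[0],key=cv2.contourArea); hull=cv2.convexHull(cn)
P=cv2.approxPolyDP(hull,5,True).reshape(-1,2); print(P.tolist(),cv2.contourArea(hull))
W=ray(C,hull.reshape(-1,2),85)[:,:2].astype(np.float32)
print("minrect world",cv2.minAreaRect(W))
Wp=ray(C,P,85)[:,:2]; print(Wp.round(1).tolist(),Wp.mean(0))
cv2.imwrite("pics/w3c.png",cv2.resize(i[25:275,200:345],None,fx=4,fy=4,interpolation=cv2.INTER_CUBIC)[:600])
cv2.imwrite("pics/w3c.png",cv2.resize(i[30:155,220:330],None,fx=4.8,fy=4.8,interpolation=cv2.INTER_CUBIC))
```

```text
[ 36   7 175] [ 68  14 142] [60 12 63] [40 10 76]
[[329, 25], [329, 146], [322, 159], [220, 159], [220, 25]] 14560.5
minrect world ((575.889404296875, 57.440940856933594), (89.44424438476562, 99.14439392089844), 62.89674758911133)
[[601.7, -1.0], [520.9, 35.3], [513.8, 44.9], [552.1, 119.8], [638.1, 70.2]] [565.32201223  53.84957549]
```

View pics/w3c.png

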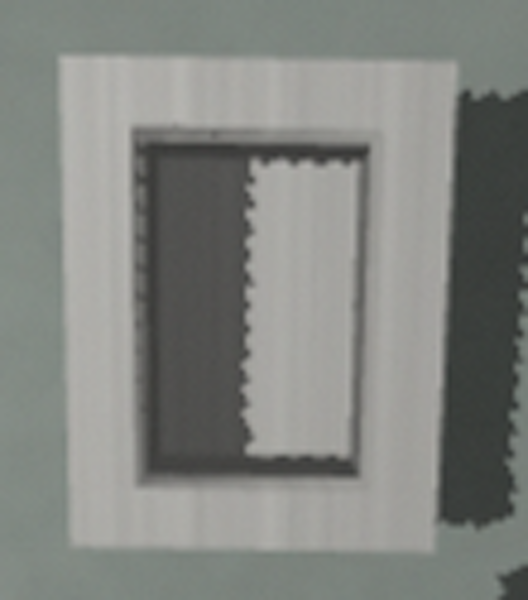

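In the crop the hub's outer corners are (58,55), (458,62), (435,552) and (70,547). The chamfer corners are (132,127), (383,130), (372,485) and (138,486).

Run:
```python
from h import *
i,C=load("w3"); f=lambda p:np.array(p)/4.8+[219.6,29.6]
an=lambda d:np.degrees(np.arctan2(d[1],d[0]))
for n,p in dict(outer=[(58,55),(458,62),(435,552),(70,547)],hole=[(132,127),(383,130),(372,485),(138,486)]).items():
    B=ray(C,f(p),85)[:,:2]
    print(n,B.mean(0).round(1),[np.linalg.norm(B[k]-B[k-1]).round(1) for k in range(4)],[an(B[0]-B[3]).round(1),an(B[1]-B[2]).round(1),(an(B[1]-B[0])-90).round(1),(an(B[2]-B[3])-90).round(1)])
# subpixel hub edges: bright mask, line fit per side
h=cv2.cvtColor(i,cv2.COLOR_BGR2HSV); V=cv2.GaussianBlur(h[...,2],(3,3),0).astype(float)
def edge(seg,rng,horiz):
    out=[]
    for a in seg:
        line=V[rng[0]:rng[1],a] if horiz else V[a,rng[0]:rng[1]]
        g=np.abs(np.diff(line)); k=g.argmax(); s=g[max(k-1,0):k+2]; e=rng[0]+max(k-1,0)+(np.arange(len(s))*s).sum()/s.sum()+.5
        out.append((a,e) if horiz else (e,a))
    P=ray(C,out,85)[:,:2].astype(np.float32); l=cv2.fitLine(P,cv2.DIST_HUBER,0,.01,.01).ravel(); return l
L=edge(range(50,138),(229,240),0);Rr=edge(range(50,138),(307,320),0)
T=edge(range(242,308),(36,47),1);B=edge(range(242,308),(139,150),1)
def X(a,b):
    t=np.linalg.solve(np.c_[a[:2],-b[:2]],b[2:]-a[2:]); return a[2:]+a[:2]*t[0]
Q=[X(L,T),X(Rr,T),X(Rr,B),X(L,B)]
print("fit",np.mean(Q,0).round(2),[np.linalg.norm(Q[k]-Q[k-1]).round(1) for k in range(4)],[an(l[:2]).round(2) for l in(L,Rr,T,B)])
F=ray(C,[(213,199),(338,204)],404.7-229+46)[:,:2]; print("flange front",F.round(1),np.linalg.norm(F[0]-F[1]),an(F[1]-F[0])+90)
o=get_obs(); t=np.array(o["tcp_pos"][:2]); Rm=R.from_quat(o["ee_rot"]).as_matrix()[:2,:2]; print((F-t)@Rm)
```

```text
outer [576.8  58.2] [np.float64(75.8), np.float64(62.0), np.float64(75.6), np.float64(61.9)] [np.float64(-27.8), np.float64(-27.9), np.float64(-208.0), np.float64(-207.9)]
hole [577.1  57.9] [np.float64(55.3), np.float64(39.4), np.float64(54.7), np.float64(39.2)] [np.float64(-27.5), np.float64(-27.7), np.float64(-207.7), np.float64(-206.9)]
fit [576.91  58.08] [np.float32(75.5), np.float32(61.8), np.float32(75.9), np.float32(61.9)] [np.float32(-27.99), np.float32(-27.95), np.float32(62.18), np.float32(61.85)]
flange front [[551.1 100.7]
 [523.3  51.6]] 56.431610535668334 -29.490237145531765
[[ 37.37334932 -27.82233722]
 [ 34.99379084  28.55908136]]
```

The hub fit is (576.9, 58.1) with yaw −27.95° and sizes 75.7×61.9, close to 76×62. I'll move over it and come down to just above the mouth (core home at TCP z ≈ 280).

Call:
{"name": "send_rows", "arguments": {"deltas": [[[0.03, -0.001, 0, 0, 0, 0.9], [0.06, -0.0016, 0, 0, 0, 0.9], [0.0797, -0.0016, 0.01, 0, 0, 0.9], [0.0797, -0.0016, 0.04, 0, 0, 0.9], [0.0797, -0.0016, 0.07, 0, 0, 0.9], [0.0797, -0.0016, 0.084, 0, 0, 0.9], [0.0797, -0.0016, 0.084, 0, 0, 0.9], [0.0797, -0.0016, 0.084, 0, 0, 0.9]]]}}

```text
time_s: 6.9
tcp_pos: [577.2, 57.6, 322.1]
ee_rot: [0.97, -0.242, 0.001, -0.0]
wrist_force: [-0.1, 0.3, -6.0]
gripper_width: 35.5
gripper_force: 71.8
```

Call:
{"name": "send_rows", "arguments": {"deltas": [[[0, 0, 0.004, 0, 0, 0], [0, 0, 0.006, 0, 0, 0], [0, 0, 0.008, 0, 0, 0], [0, 0, 0.01, 0, 0, 0], [0, 0, 0.01, 0, 0, 0], [0, 0, 0.01, 0, 0, 0]]]}}

```text
time_s: 7.65
tcp_pos: [577.0, 57.5, 310.8]
ee_rot: [0.97, -0.242, -0.0, -0.0]
wrist_force: [0.4, 0.6, -5.1]
gripper_width: 35.1
gripper_force: 71.9
```

The core is about 3 mm below the mouth with no contact force, so it is entering. I'll continue slowly.

Call:
{"name": "send_rows", "arguments": {"deltas": [[[0, 0, 0.003, 0, 0, 0], [0, 0, 0.006, 0, 0, 0], [0, 0, 0.009, 0, 0, 0], [0, 0, 0.012, 0, 0, 0], [0, 0, 0.012, 0, 0, 0]]]}}

```text
time_s: 8.28
tcp_pos: [577.0, 57.4, 298.4]
ee_rot: [0.97, -0.242, -0.0, 0.0]
wrist_force: [-0.0, -0.6, -6.3]
gripper_width: 35.1
gripper_force: 71.9
```

Call:
{"name": "send_rows", "arguments": {"deltas": [[[0, 0, 0.004, 0, 0, 0], [0, 0, 0.008, 0, 0, 0], [0, 0, 0.012, 0, 0, 0], [0, 0, 0.015, 0, 0, 0], [0, 0, 0.0165, 0, 0, 0], [0, 0, 0.0165, 0, 0, 0]]]}}

```text
time_s: 9.02
tcp_pos: [576.9, 57.4, 282.1]
ee_rot: [0.97, -0.242, -0.0, -0.0]
wrist_force: [0.5, -0.5, -5.9]
gripper_width: 35.1
gripper_force: 72.0
```

Call:
{"name": "send_rows", "arguments": {"deltas": [[[0, 0, 0.001, 0, 0, 0], [0, 0, 0.002, 0, 0, 0], [0, 0, 0.003, 0, 0, 0], [0, 0, 0.003, 0, 0, 0]]]}}

```text
time_s: 9.52
tcp_pos: [576.9, 57.5, 280.2]
ee_rot: [0.97, -0.242, 0.0, -0.0]
wrist_force: [-4.5, 0.8, 7.7]
gripper_width: 35.2
gripper_force: 73.6
```

Contact at z = 280.2 is exactly the expected seated height, with +8 N net upward force. I'll release and retract.

Call:
{"name": "send_rows", "arguments": {"deltas": [[[0, 0, -0.001, 0, 0, 0], [0, 0, -0.001, 0, 0, 0], [0, 0, -0.001, 0, 0, 0], [0, 0, -0.001, 0, 0, 0], [0, 0, -0.001, 0, 0, 0], [0, 0, -0.001, 0, 0, 0]]], "claw": 0.75}}

```text
time_s: 10.28
tcp_pos: [577.0, 57.4, 280.2]
ee_rot: [0.97, -0.242, -0.0, -0.0]
wrist_force: [0.5, -0.4, -0.0]
gripper_width: 64.0
gripper_force: 0.0
```

Call:
{"name": "send_rows", "arguments": {"deltas": [[[0, 0, -0.02, 0, 0, 0], [0, 0, -0.06, 0, 0, 0], [0, 0, -0.1, 0, 0, 0], [-0.02, 0, -0.13, 0, 0, 0], [-0.02, 0, -0.13, 0, 0, 0], [-0.02, 0, -0.13, 0, 0, 0]]]}}

```text
time_s: 11.02
tcp_pos: [559.4, 66.8, 409.6]
ee_rot: [0.97, -0.242, -0.0, 0.0]
wrist_force: [-0.2, 0.0, -0.1]
gripper_width: 63.9
gripper_force: 0.0
```

Run:
```python
from h import *
i,C=cam("wrist"); save("w4",i,C)
o=get_obs();print(np.abs(o["joint_velocities"]).max(),np.round(o["tcp_pos"],1),np.round(o["q"],2))
```

```text
0.008493387246082215 [559.4  66.7 409.2] [-0.02  0.13  1.46  0.    1.56  2.04]
```

View pics/w4.png

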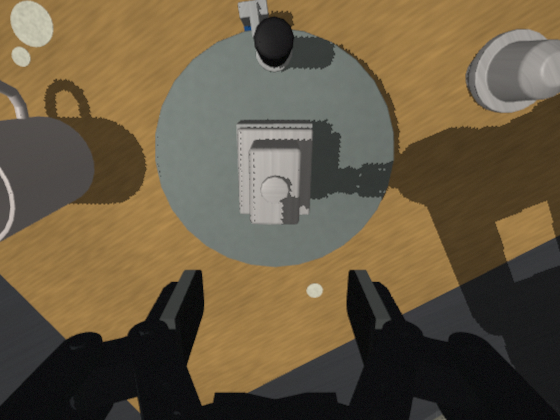

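The core sits in the hub with its flange flush over it, boss at (275,188). The handle top is at about (274,38), beside the pointer at (253,10). I'll check the heights.

Run:
```python
from h import *
i,C=load("w4")
print("boss",ray(C,(275,188),148)[0].round(1))
h=cv2.cvtColor(i,cv2.COLOR_BGR2HSV); m=np.zeros(h.shape[:2],np.uint8); m[5:80,245:305]=(h[5:80,245:305,2]<45)
cn=max(cv2.findContours(m,0,1)[0],key=cv2.contourArea); print(cv2.boundingRect(cn))
print("handle top",ray(C,[(274,37),(273,36)],135).round(1).tolist())
F=ray(C,[(237.5,126),(312,126),(238,213),(311,213)],97)[:,:2]; print("flange",F.round(1).tolist(),F.mean(0).round(1))
i,C=cam("side"); save("s2",i,C); E=cv2.imwrite("pics/s2c.png",cv2.resize(i[150:280,190:320],None,fx=4.6,fy=4.6,interpolation=cv2.INTER_CUBIC))
```

```text
boss [577.6  56.8 148. ]
(254, 17, 40, 50)
handle top [[661.0, 13.1, 135.0], [661.8, 13.4, 135.0]]
flange [[623.2, 65.7], [595.8, 14.4], [560.5, 101.4], [531.4, 46.8]] [577.8  57.1]
```

View pics/s2c.png

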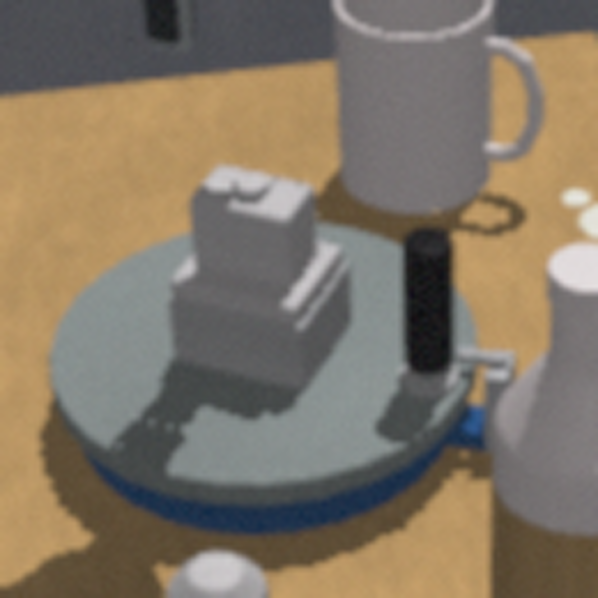

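The side view confirms the core is home and upright, and the handle, 95.1 mm from the axis, stands next to the pointer. I'll go over the handle with the tool turned 45°, so the camera stays clear of the bottle, then descend and grip.

Call:
{"name": "send_rows", "arguments": {"deltas": [[[0.04, 0, 0, 0, 0, -9], [0.08, 0, 0, 0, 0, -18], [0.115, -0.0006, 0, 0, 0, -27], [0.115, -0.0006, 0, 0, 0, -36], [0.115, -0.0006, 0, 0, 0, -45], [0.115, -0.0006, 0.03, 0, 0, -45], [0.115, -0.0006, 0.06, 0, 0, -45], [0.115, -0.0006, 0.06, 0, 0, -45]]]}}

```text
time_s: 12.12
tcp_pos: [661.0, 13.1, 347.1]
ee_rot: [0.989, 0.147, -0.003, -0.001]
wrist_force: [-0.1, -1.1, -0.5]
gripper_width: 64.1
gripper_force: 0.0
```

Call:
{"name": "send_rows", "arguments": {"deltas": [[[0, 0, 0.03, 0, 0, 0], [0, 0, 0.06, 0, 0, 0], [0, 0, 0.077, 0, 0, 0], [0, 0, 0.077, 0, 0, 0], [0, 0, 0.077, 0, 0, 0]]]}}

```text
time_s: 12.75
tcp_pos: [661.5, 13.3, 274.7]
ee_rot: [0.989, 0.148, 0.001, 0.0]
wrist_force: [0.5, -0.2, -0.1]
gripper_width: 64.4
gripper_force: 0.0
```

Call:
{"name": "send_rows", "arguments": {"deltas": [[[0, 0, 0, 0, 0, 0], [0, 0, 0, 0, 0, 0], [0, 0, 0, 0, 0, 0], [0, 0, 0, 0, 0, 0], [0, 0, 0, 0, 0, 0], [0, 0, 0, 0, 0, 0]]], "claw": 0, "newtons": 30}}

```text
time_s: 13.5
tcp_pos: [661.0, 13.5, 274.0]
ee_rot: [0.989, 0.148, 0.0, -0.0]
wrist_force: [-3.2, 3.1, 6.1]
gripper_width: 25.1
gripper_force: 29.3
```

```bash
cat > c.py <<'E'
from h import *
import sys
o=get_obs(); t=np.array(o["tcp_pos"]); Rm=R.from_quat(o["ee_rot"]).as_matrix(); c=np.array([577.,57.5])
d=t[:2]-c; a=np.degrees(np.arctan2(d[1],d[0])); r=np.hypot(*d); print("t",o["time_s"],"ang",a.round(2),"r",r.round(2),"z",t[2].round(1),"F",np.round(o["wrist_force"],1),o["gripper_width"])
for k in range(1,9):
    b=np.radians(a+float(sys.argv[1])*k); p=c+95*np.array([np.cos(b),np.sin(b)])-t[:2]
    print((np.array([p[0],p[1],0])@Rm/1000).round(4)[:2].tolist())
E
python3 c.py 10
python3 - <<'E'
from h import *
_,C=load("w4"); p=ray(C,[(253,12),(248,14),(262,14)],57)[:,:2]-[577,57.5]; print(np.hypot(*p.T).round(1),np.degrees(np.arctan2(p[:,1],p[:,0])).round(1))
E
```

```text
t 13.5 ang -27.63 r 94.85 z 274.0 F [-3.2  3.1  6.1] 25.099854349740614
[0.0107, -0.0127]
[0.0188, -0.027]
[0.0244, -0.0426]
[0.0272, -0.059]
[0.0271, -0.0755]
[0.0241, -0.0918]
[0.0183, -0.1073]
[0.0099, -0.1216]
[124.5 123.7 122.2] [-20.  -18.  -23.3]
```

The handle is gripped at 25.1 mm. The pointer measures about −22°, so the full turn is about 365°. First 80°:

Call:
{"name": "send_rows", "arguments": {"deltas": [[[0.0107, -0.0127, 0, 0, 0, 0], [0.0188, -0.027, 0, 0, 0, 0], [0.0244, -0.0426, 0, 0, 0, 0], [0.0272, -0.059, 0, 0, 0, 0], [0.0271, -0.0755, 0, 0, 0, 0], [0.0241, -0.0918, 0, 0, 0, 0], [0.0183, -0.1073, 0, 0, 0, 0], [0.0099, -0.1216, 0, 0, 0, 0]]]}}

```text
time_s: 14.5
tcp_pos: [635.1, 133.7, 274.0]
ee_rot: [0.989, 0.148, 0.001, -0.0]
wrist_force: [4.0, 1.7, 5.1]
gripper_width: 25.0
gripper_force: 29.7
```

```bash
python3 c.py 10
```

```text
t 14.5 ang 52.66 r 95.86 z 274.0 F [4.  1.7 5.1] 25.040639310671526
[-0.0115, -0.0121]
[-0.0243, -0.0226]
[-0.0387, -0.0307]
[-0.0544, -0.0361]
[-0.0707, -0.0388]
[-0.0873, -0.0386]
[-0.1035, -0.0356]
[-0.119, -0.0297]
```

Forces are low (4 N). Continuing.

Call:
{"name": "send_rows", "arguments": {"deltas": [[[-0.0115, -0.0121, 0, 0, 0, 0], [-0.0243, -0.0226, 0, 0, 0, 0], [-0.0387, -0.0307, 0, 0, 0, 0], [-0.0544, -0.0361, 0, 0, 0, 0], [-0.0707, -0.0388, 0, 0, 0, 0], [-0.0873, -0.0386, 0, 0, 0, 0], [-0.1035, -0.0356, 0, 0, 0, 0], [-0.119, -0.0297, 0, 0, 0, 0]]]}}

```text
time_s: 15.5
tcp_pos: [511.8, 127.1, 274.0]
ee_rot: [0.989, 0.148, 0.0, -0.001]
wrist_force: [-1.7, 4.4, 10.0]
gripper_width: 25.4
gripper_force: 30.4
```

```bash
python3 c.py 10
```

```text
t 15.5 ang 133.14 r 95.38 z 274.0 F [-1.7  4.4 10. ] 25.37493985704301
[-0.014, 0.0089]
[-0.0265, 0.0198]
[-0.0369, 0.0327]
[-0.0449, 0.0472]
[-0.0502, 0.0628]
[-0.0528, 0.0792]
[-0.0525, 0.0958]
[-0.0493, 0.112]
```

Call:
{"name": "send_rows", "arguments": {"deltas": [[[-0.014, 0.0089, 0, 0, 0, 0], [-0.0265, 0.0198, 0, 0, 0, 0], [-0.0369, 0.0327, 0, 0, 0, 0], [-0.0449, 0.0472, 0, 0, 0, 0], [-0.0502, 0.0628, 0, 0, 0, 0], [-0.0528, 0.0792, 0, 0, 0, 0], [-0.0525, 0.0958, 0, 0, 0, 0], [-0.0493, 0.112, 0, 0, 0, 0]]]}}

```text
time_s: 16.5
tcp_pos: [498.5, 4.7, 274.0]
ee_rot: [0.989, 0.148, 0.001, -0.0]
wrist_force: [7.7, 7.3, 4.8]
gripper_width: 24.9
gripper_force: 29.9
```

```bash
python3 c.py 10
```

```text
t 16.5 ang -146.05 r 94.59 z 274.0 F [7.7 7.3 4.8] 24.936416987702476
[0.0058, 0.0155]
[0.0146, 0.0295]
[0.0257, 0.0418]
[0.0387, 0.052]
[0.0533, 0.0598]
[0.0691, 0.0649]
[0.0855, 0.0673]
[0.102, 0.0667]
```

Call:
{"name": "send_rows", "arguments": {"deltas": [[[0.0058, 0.0155, 0, 0, 0, 0], [0.0146, 0.0295, 0, 0, 0, 0], [0.0257, 0.0418, 0, 0, 0, 0], [0.0387, 0.052, 0, 0, 0, 0], [0.0533, 0.0598, 0, 0, 0, 0], [0.0691, 0.0649, 0, 0, 0, 0], [0.0855, 0.0673, 0, 0, 0, 0], [0.102, 0.0667, 0, 0, 0, 0]]]}}

```text
time_s: 17.5
tcp_pos: [615.7, -28.5, 274.0]
ee_rot: [0.989, 0.148, 0.0, -0.0]
wrist_force: [-4.7, 7.7, 11.9]
gripper_width: 25.2
gripper_force: 30.7
```

```bash
python3 c.py 9
```

```text
t 17.5 ang -65.8 r 94.3 z 274.0 F [-4.7  7.7 11.9] 25.15783773142015
[0.0147, -0.0023]
[0.0286, -0.0076]
[0.0416, -0.015]
[0.0532, -0.0243]
[0.0632, -0.0354]
[0.0714, -0.0478]
[0.0775, -0.0614]
[0.0815, -0.0758]
```

Call:
{"name": "send_rows", "arguments": {"deltas": [[[0.0147, -0.0023, 0, 0, 0, 0], [0.0286, -0.0076, 0, 0, 0, 0], [0.0416, -0.015, 0, 0, 0, 0], [0.0532, -0.0243, 0, 0, 0, 0], [0.0603, -0.032, 0, 0, 0, 0], [0.0603, -0.032, 0, 0, 0, 0], [0.0603, -0.032, 0, 0, 0, 0], [0.0603, -0.032, 0, 0, 0, 0]]]}}

```text
time_s: 18.5
tcp_pos: [663.6, 19.4, 274.0]
ee_rot: [0.989, 0.148, 0.001, -0.0]
wrist_force: [-0.3, 1.2, 7.7]
gripper_width: 25.2
gripper_force: 30.2
```

Call:
{"name": "send_rows", "arguments": {"deltas": [[[0, 0, 0, 0, 0, 0], [0, 0, 0, 0, 0, 0], [0, 0, 0, 0, 0, 0], [0, 0, 0, 0, 0, 0], [0, 0, 0, 0, 0, 0]]], "claw": 0.7}}

```text
time_s: 19.12
tcp_pos: [663.5, 18.9, 273.2]
ee_rot: [0.989, 0.148, -0.0, -0.0]
wrist_force: [0.4, -0.5, -0.4]
gripper_width: 59.9
gripper_force: 0.0
```

Call:
{"name": "send_rows", "arguments": {"deltas": [[[0, 0, -0.03, 0, 0, 0], [0, 0, -0.07, 0, 0, 0], [0, 0, -0.12, 0, 0, 0], [-0.04, 0, -0.14, 0, 0, 0], [-0.09, 0, -0.14, 0, 0, 0], [-0.12, 0, -0.14, 0, 0, 0], [-0.12, 0, -0.14, 0, 0, 0], [-0.12, 0, -0.14, 0, 0, 0]]]}}

```text
time_s: 20.12
tcp_pos: [549.0, -16.1, 413.4]
ee_rot: [0.989, 0.147, 0.0, -0.0]
wrist_force: [0.0, 0.2, 0.4]
gripper_width: 59.8
gripper_force: 0.0
```

Run:
```python
from h import *
i,C=cam("wrist"); save("w5",i,C); s,_=cam("side"); s0=cv2.imread("pics/side.png")
w=cv2.resize(i,(400,300)); 
a=cv2.resize(s0[130:340,180:390],(300,300)); b=cv2.resize(s[130:340,180:390],(300,300))
cv2.imwrite("pics/fin.png",np.vstack([np.hstack([a,b]),cv2.copyMakeBorder(w,0,0,100,100,0)]))
o=get_obs();print(o["time_s"],np.round(o["tcp_pos"],1),np.abs(o["joint_velocities"]).max())
```

```text
20.225 [549.3 -16.  412.9] 0.005274120442306056
```

View pics/fin.png

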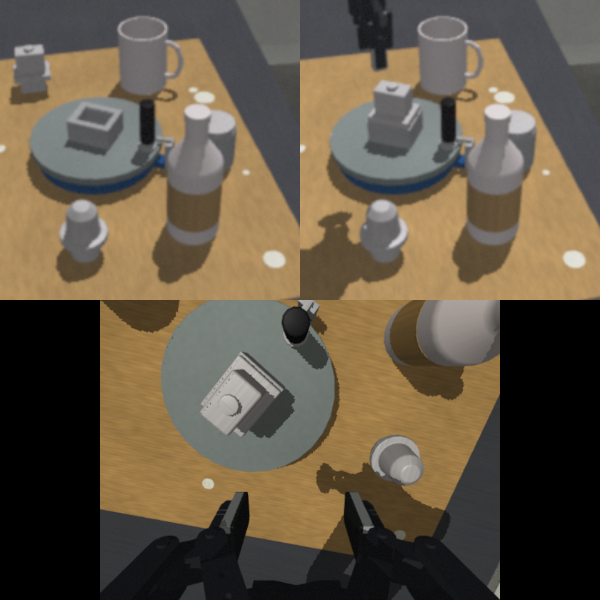

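The last picture shows the core seated, the handle at the pointer and the bystanders unmoved, with the gripper clear. The handle turned about 363.6°, which puts the joint at 6.20–6.50 rad, inside the window.

```bash
python3 -c "from workcell import sign_off; print(sign_off())"
```

```text
the job is handed in; nothing more can be done
None
```

The block core is plugged home and the table turned one full turn anticlockwise to the pointer; the bystanders look unmoved, the gripper has let go, and the job was handed in at about 20 s (no verdict came back).

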